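# Rack two plug gauges and hold the label holder pressed home behind the rail lip

## Robot

A 6-joint arm with a two-finger parallel gripper is mounted at the origin on the work surface. World frame = base frame: x ahead of the robot, y to its left, z up, the work surface at z = 0. Lengths are in m, angles in rad, forces in N, time in s.
With the tool pointing down it reaches from about 0.375 to 0.9 m from the base axis. Payload 3.1 kg.
Tool frame: the origin (TCP) lies on the front face of the gripper's body, between the roots of the fingers; the fingertips stand 73 mm ahead of it and the grasp point (between the pads) lies 54 mm ahead of it; z points along the fingers, y is the direction in which the jaws open and shut (so a half turn about z gives the same grasp; the last joint's range is limited). The gripper opens to 85 mm and grips with 20 to 120 N. Pads are 22 mm wide; open, the fingers measure 114 mm over their backs; the gripper's body (76 mm by 85 mm) begins 54 mm behind the grasp point. The pads swing forward as they close: fully open they stand 13 mm farther back than shut.
Start: joints at [-0.178, 0.527, 1.433, -0, 1.181, -0.178], TCP at [0.625, 0, 0.304] pointing down, gripper open.
Joint ranges: [-3.08, 3.08], [-0.75, 2.2], [0.22, 2.44], [-1.43, 4.57], [0, 2.65], [-2.85, 2.85]. Speed limits (rad/s): [2.79, 2.79, 3.14, 3.14, 3.14, 3.14].

## Interface

Orientations are given as [roll, pitch, yaw] about the fixed x, y, z axes, in that order (R = Rz(yaw) Ry(pitch) Rx(roll)).
In Python, from bench import bot gives the robot as it stands. The module is installed in compiled form; this text tells all that it offers.
- The arm moves only by the tool send_rows, never from a script. Its argument "increments" is a list of rows, each a list of 3 entries, a list of its own where there are three numbers: the opening, from 0 (shut) to 1 (fully open), then the shift along the tool's x, y, z in units of 0.03 m (1.0 is 0.03 m), then the turn about the tool's z in units of 0.12 rad (1.0 is 0.12 rad). A call has 1 to 20 rows; each row shifts and turns the commanded pose from where the row before left it, along the tool's axes as they then stand; what a row does not reach is not made up. A row lasts 1/10 s, in which the tool goes at most 50 mm and 8.59 degrees, less where a joint would pass 70% of its speed; a pose out of reach is approached as far as the arm can. A call with a number of a shift or a turn outside -1 to 1 is refused whole. A call with a gripper value outside its range is refused whole. The fingers move at their own pace and stop on an object; "force" is the grip in N (left out, the last holds). Time passes only in rows, so rows that do not move let the fingers close. It gives the time, the measured TCP pose, the force and the opening at its end, in the units of the state.
- bot.get_obs(): the state, without advancing time (a new reading comes with each control period).
- bot.camera(name): name is "scene" or "side" or "wrist"; returns the picture (420x560x3 uint8, blue, green, red); there is no depth.
- bot.camera_params(name): a dict with "mtx" (3x3 intrinsics, pixels), "k1" (the pictures are not rectified: a ray, as slopes to the right and down, at radius r is drawn at 1 + k1 r^2 times it, then the intrinsics apply), "extrinsics" (4x4, takes a point from world to camera coordinates); the wrist camera has in their place "hand_eye" (4x4, takes a point from camera to tool coordinates, whose origin is the TCP and whose axes are the flange's). Camera axes: x right, y up, looking along -z (the intrinsics and any distortion apply to the point x, -y, -z); pixel columns grow to the right and rows downward; lengths in m; the calibration is good to about 2 mm. A picture is of the moment at which its call begins: read the wrist's pose just before it. camera_params takes no time and is no camera call.
- bot.hand_in(): hands the job in, once; it reports no verdict.
The state is a dict: "time_s": time; "joints": joint angles; "qd": joint speeds; "joint_torque": joint torques, N m; "tool_pos": TCP position; "ee_rot": TCP orientation; "wrist_force": force on the tool from outside, world axes, zero at the start; "torque": the same for the moment, N m; "grip_width": finger opening in m.
Only numpy, scipy, OpenCV 4.12 (cv2) and the standard library are available. Lean on these libraries where they do the work, as an engineer would, in place of code of your own. Each camera call takes 0.05 s, during which the arm holds its last target.

## Task

Stand the green and the red plug gauge upright in the two empty cells of the gauge rack, one in each, setting them down rather than dropping them and leaving everything else on the bench where it is. Then take the white label holder with the orange tab from its slotted block and push it straight down behind the metal lip on the rack's label rail until it is fully home against its spring clip. Finish while still holding it pressed fully down: the clip lifts it again if you let go.

Things in the scene. Friction and masses are not known exactly. Their poses are not given: they have to be found in the camera images.
- rack: Wooden gauge rack fixed to the bench; origin on the bench surface, z up. Base 6 mm thick (its top is the cell floor). Three open cells in a row along y, each 52 x 52 mm inside, centred at x = -40, y = -58, 0, +58 mm; walls 6 mm thick, tops 32 mm above the bench. The y = +58 cell holds the blue gauge, the others are empty. Beyond them, at x = +41 to +47 mm, the upright label rail, top at 50 mm.
- pocket_mouth (a point): Middle of the label pocket's mouth, at x = +52, y = 0, z = +42 mm in the rack's frame (same axes). The pocket is a slot open upward on the rail's +x face, 10 mm wide in x (rail face at +47, aluminium lip at +57 mm), 72 mm long in y between end cheeks. Lip 36 mm high above the bench, with an edge flared outward up to 44 mm. At its bottom is the sprung brass clip.
- clip (a joint): Travel of the sprung brass bar at the bottom of the pocket, in m: 0 free (its top 18 mm above the bench), 0.008 pushed fully down (top 10 mm above the bench). It pushes up with about 4 N when free and 10 N when fully down.
- green_gauge_center (a point): Green thread plug gauge: a round plastic handle 22 mm in diameter with a 30 mm foot flange 8 mm high (handle from 10 to 78 mm above its underside), a chrome threaded end 19 mm in diameter on top up to 100 mm. The point is on its axis, 50 mm above its underside. About 160 g.
- red_gauge_center (a point): Red thread plug gauge: a round plastic handle 22 mm in diameter with a 30 mm foot flange 8 mm high (handle from 10 to 78 mm above its underside), a chrome threaded end 19 mm in diameter on top up to 100 mm. The point is on its axis, 50 mm above its underside. About 160 g.
- holder_center (a point): Label holder, about 50 g, upright: white plate 6 mm thick (x), 64 mm wide (y), 48 mm high, and above it an orange grip tab 10 mm thick, 40 wide, 36 high; 84 mm in all. The point is 42 mm above its lower edge; the tab's middle is 24 mm above the point. Either way round will do. Lower edge 6 mm above the bench at the start (in its block), 10 mm when fully home in the rack.
- block: Fixed slotted wooden block, 44 (x) x 90 (y) x 20 mm high, in whose 14 mm deep slot (along y) the label holder stands loosely. Origin at the middle of its underside.
- holder: Same label holder, with its origin at the middle of its lower edge, axes as for its middle point.
- green_gauge: Same green gauge, with its origin at the middle of its underside, z up its axis.
- red_gauge: Same red gauge, with its origin at the middle of its underside, z up its axis.
- blue_gauge_center (a point): Blue thread plug gauge, same size as the green one, standing in the rack's y = +58 mm cell; leave alone.
- ring_large: Steel ring gauge, 64 mm outside, 18 mm high, lying flat; origin at its underside; leave alone.
- ring_small: Steel ring gauge, 48 mm outside, 18 mm high, lying flat; origin at its underside; leave alone.
- brush: Wooden-handled cleaning brush, 150 mm long, lying on the bench; leave alone.
- mic_stand: Red micrometer stand carrying a chrome micrometer, about 90 x 70 mm, 140 mm high; leave alone.
Not all that is in view belongs to the job. Leave any pink or purple look-alike of the rack alone. There is more than one size of the red_gauge; the job needs the smaller.

How it is judged:
By the outcome, as a careful person would: the job done as asked, in the order asked, and still so for the second after the job is handed in, while the arm keeps its last pose, push and grip.
It also fails if it takes over 61 s, if anything falls off the work surface, if the arm or the gripper's body presses on something with over 40 N, if the wrist force passes 120 N, or if a joint passes its speed limit or range.

## Working session

There is one attempt and no reset: what is moved stays moved. The work goes in short steps, Python scripts to look and compute and a tool call to move; the robot and the scene stay as the last step left them, time stands still between calls to the robot, and variables do not carry over. Pictures are saved under pics/ and viewed, and the job is handed in when it is done.

Besides the shell and the picture viewer there is one more tool, called after "Request:" as a command line: name --argument value ..., lists and objects as JSON in quotes. send_rows: Moves the arm, as the interface text tells. Shifts and turns lie within -1 to 1; 1 stands for 0.03 m of shift or 0.12 rad of turn. Its arguments: {"type":"object","properties":{"increments":{"type":"array","items":{"type":"array"}},"force":{"type":"number"}},"required":["increments"]}

```bash
mkdir -p pics; python3 - <<'E'
from bench import bot
import cv2
print(bot.get_obs())
for n in ["scene","side","wrist"]:
    p=bot.camera_params(n); print(n,p)
    cv2.imwrite(f"pics/{n}0.png",bot.camera(n))
E
```

```text
{'time_s': 0.0, 'joints': array([-1.78488526e-01,  5.28465214e-01,  1.43393780e+00,  3.29145527e-05,
        1.18140870e+00, -1.78512460e-01]), 'qd': array([-0.00040063,  0.00124345,  0.00013539,  0.00046481, -0.00095551,
        0.00056526]), 'joint_torque': array([ 2.50220628e-04, -4.42344439e+01, -1.78024775e+01, -2.06930472e-04,
        8.36740597e-03,  2.24214921e-05]), 'tool_pos': array([6.24421802e-01, 1.47880800e-04, 3.02922749e-01]), 'ee_rot': array([-3.13941425e+00, -4.23969978e-04,  1.57080727e+00]), 'wrist_force': array([-0.05513555, -0.00189065, -0.04203156]), 'torque': array([-0.02136201, -0.03358319, -0.00076099]), 'grip_width': 0.0854436813212258}
scene {'mtx': array([[495.34086329,   0.        , 282.73086349],
       [  0.        , 495.34086329, 207.70760578],
       [  0.        ,   0.        ,   1.        ]]), 'k1': -0.07365264309803975, 'extrinsics': array([[ 0.15722012,  0.98752094,  0.00917725, -0.12899375],
       [-0.66809442,  0.09951248,  0.7373921 ,  0.30449235],
       [ 0.7272769 , -0.12206414,  0.67540259, -1.76730856],
       [ 0.        ,  0.        , 
[... 336 characters left out ...]
83302842, -0.22708071],
       [-0.33729873, -0.76192599,  0.55289995, -0.94465615],
       [ 0.        ,  0.        ,  0.        ,  1.        ]])}
wrist {'mtx': array([[300.25369412,   0.        , 284.73836438],
       [  0.        , 300.25369412, 205.39983924],
       [  0.        ,   0.        ,   1.        ]]), 'k1': -0.0029903702519426156, 'hand_eye': array([[ 6.13398084e-04,  9.57267271e-01,  2.89204074e-01,
         7.34952830e-02],
       [ 9.99999593e-01, -7.78578735e-04,  4.56114275e-04,
         8.97933066e-04],
       [ 6.61791409e-04,  2.89203677e-01, -9.57267358e-01,
        -6.98718680e-02],
       [ 0.00000000e+00,  0.00000000e+00,  0.00000000e+00,
         1.00000000e+00]])}
```

View pics/scene0.png

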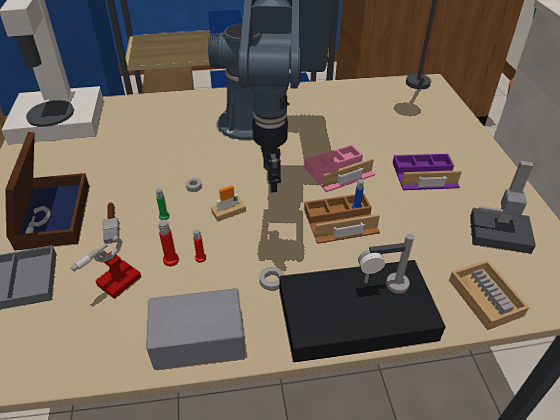

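View pics/side0.png

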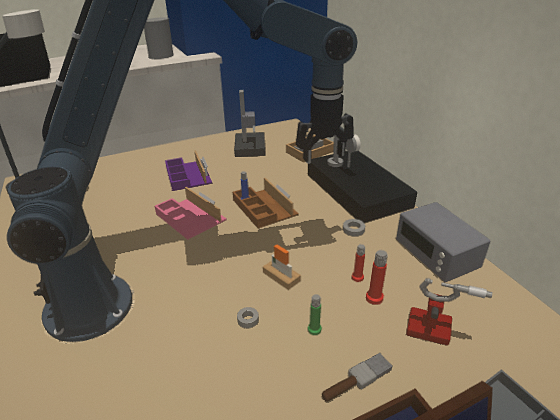

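View pics/wrist0.png

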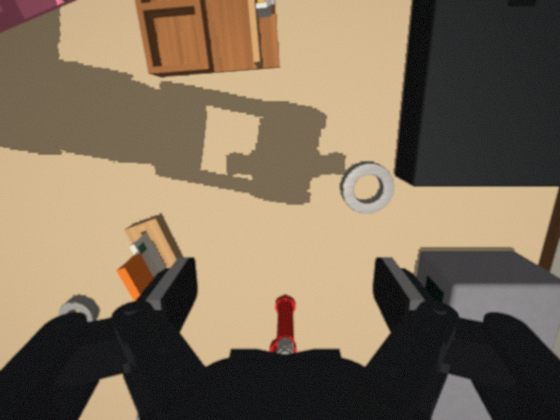

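The scene shows the rack (brown, blue gauge in its far-right cell) at (340,215), block with orange tab at (228,200), green gauge (162,205), small red (200,245), big red (168,243). I'll enlarge these.

```bash
cat > h.py <<'E'
import numpy as np, cv2
from scipy.spatial.transform import Rotation as R
from scipy.optimize import least_squares
from bench import bot
def cam(name,obs=None):
    p=bot.camera_params(name)
    if name!="wrist": E=p["extrinsics"]
    else:
        T=np.eye(4); T[:3,:3]=R.from_euler("xyz",obs["ee_rot"]).as_matrix(); T[:3,3]=obs["tool_pos"]
        E=np.linalg.inv(T@p["hand_eye"])
    return p["mtx"],p["k1"],E
def proj(c,P):
    K,k,E=c; P=np.atleast_2d(P); q=P@E[:3,:3].T+E[:3,3]
    s=np.c_[q[:,0],-q[:,1]]/(-q[:,2:3]); s=s*(1+k*(s**2).sum(1,keepdims=True))
    return s*[K[0,0],K[1,1]]+K[:2,2]
def tri(obsl,x0=(0.6,0,0.05)):
    f=lambda x: np.concatenate([(proj(c,x)[0]-uv)for c,uv in obsl])
    r=least_squares(f,x0); return r.x,np.abs(r.fun).max()
def onplane(c,uv,z):
    r=least_squares(lambda x:proj(c,[x[0],x[1],z])[0]-uv,[0.6,0]); return r.x
def crop(src,x,y,w,h,s,out):
    im=cv2.imread(src)[y:y+h,x:x+w]; cv2.imwrite(out,cv2.resize(im,None,fx=s,fy=s,interpolation=cv2.INTER_CUBIC))
E
python3 - <<'E'
from h import *
crop("pics/scene0.png",140,170,130,110,6,"pics/sc_a.png")
crop("pics/scene0.png",290,165,110,90,7,"pics/sc_b.png")
crop("pics/side0.png",225,160,130,95,6,"pics/sd_b.png")
crop("pics/side0.png",230,215,170,130,4.5,"pics/sd_a.png")
E
```

```text
(no output)
```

View pics/sc_a.png

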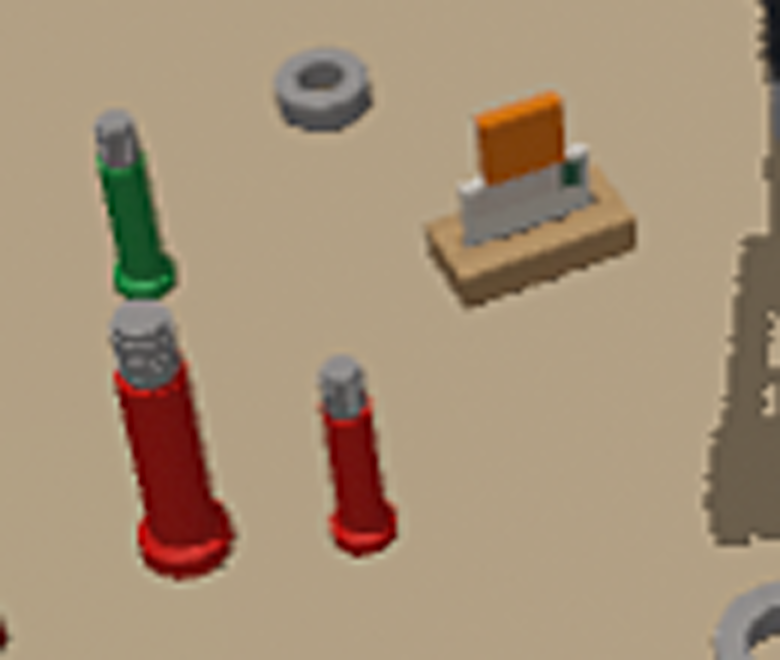

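View pics/sc_b.png

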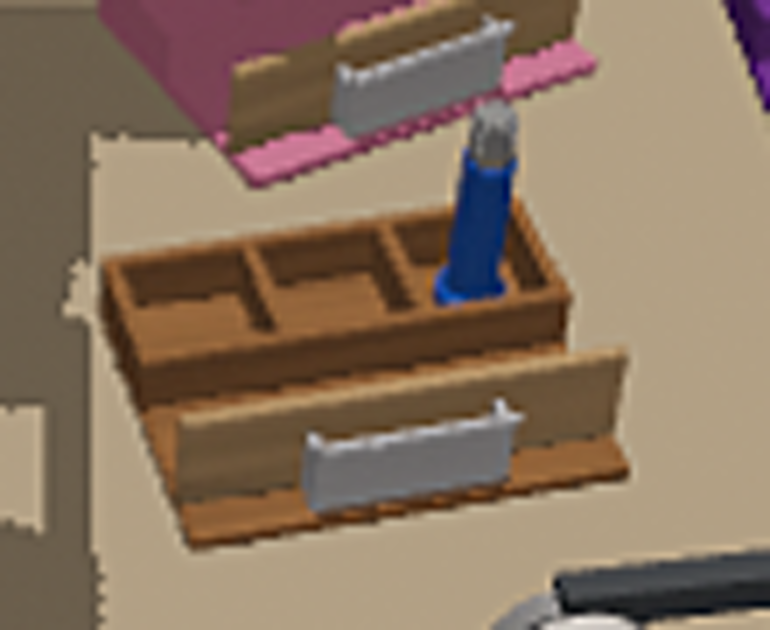

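View pics/sd_a.png

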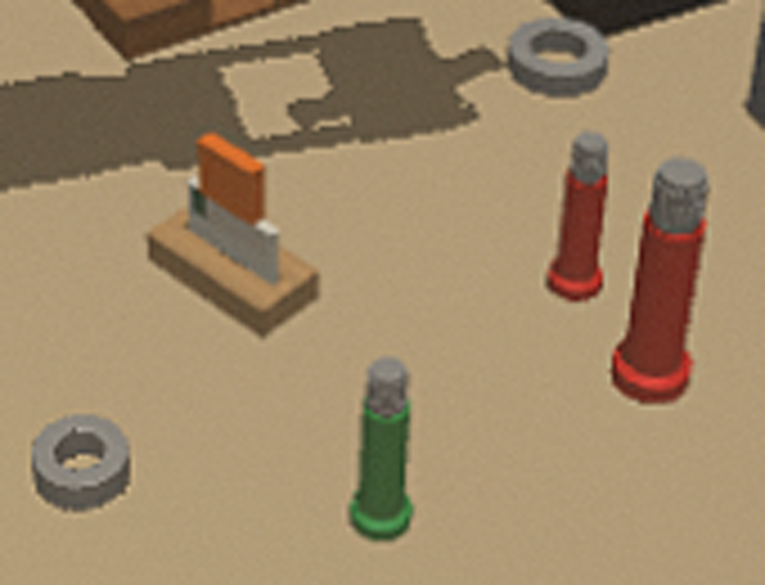

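View pics/sd_b.png

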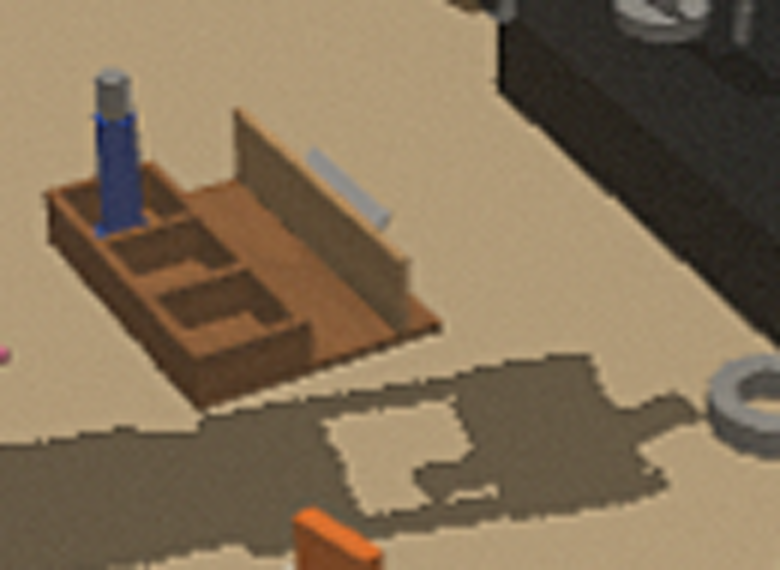

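```bash
cat > m1.py <<'E'
from h import *
S=cam("scene");D=cam("side")
def o(p,off,s): return np.array(off)+(np.array(p)+.5)/s-.5
a=lambda *p:o(p,(140,170),6); b=lambda *p:o(p,(290,165),7)
da=lambda *p:o(p,(230,215),4.5); db=lambda *p:o(p,(225,160),6)
for n,ps,pd in [("g top",a(116,123),da(388,368)),("g base",a(145,279),da(381,521)),("r top",a(343,370),da(590,142)),("r base",a(363,533),da(575,284))]:
    print(n,*tri([(S,ps),(D,pd)]))
def fit(model,pts,x0):
    # pts (cam, uv, local)
    def T(x,l):
        c,s=np.cos(x[3]),np.sin(x[3]); return np.array([c*l[0]-s*l[1]+x[0],s*l[0]+c*l[1]+x[1],l[2]+x[2]])
    f=lambda x:np.concatenate([proj(c,T(x,np.array(l)/1000))[0]-uv for c,uv,l in pts])
    r=least_squares(f,x0); print(model,r.x.round(4),np.degrees(r.x[3]).round(2)); print(r.fun.reshape(-1,2).round(1).tolist()); return r.x
rp=[(S,b(103,262),(-72,-90,32)),(S,b(140,362),(-8,-90,32)),(S,b(572,296),(-8,90,32)),(S,b(518,202),(-72,90,32)),
(S,b(179,418),(47,-90,50)),(S,b(628,350),(47,90,50)),
(D,db(47,192),(-72,90,32)),(D,db(196,362),(-72,-90,32)),(D,db(312,325),(-8,-90,32)),(D,db(237,108),(41,90,50)),(D,db(407,262),(44,-90,50)),(D,db(205,408),(-72,-90,0))]
fit("rack",rp,[.7,.2,0,0.1])
print("block top corners scene",[onplane(S,p,.02).round(4) for p in (a(427,230),a(463,287),a(635,217),a(598,170))])
print("block top corners side",[onplane(D,p,.02).round(4) for p in (da(148,238),da(265,312),da(319,275))])
E
python3 m1.py
```

```text
g top [ 0.45177354 -0.2821518   0.09946568] 0.048351072200603085
g base [ 4.49821839e-01 -2.84862069e-01  1.18727093e-05] 0.18993192170674433
r top [ 0.6244964  -0.18531046  0.09885452] 0.010402530156341072
r base [ 6.25179135e-01 -1.86999310e-01 -2.70079452e-04] 0.18414794776083454
rack [5.471e-01 2.089e-01 3.000e-04 6.810e-02] 3.9
[[-0.6, -0.6], [0.1, 0.2], [-0.1, 0.2], [-0.1, -0.9], [0.3, 1.2], [-0.2, 0.9], [-0.0, -0.2], [-0.1, -0.6], [0.3, -0.7], [-0.2, -0.0], [-0.0, -0.2], [-1.0, 0.8]]
block top corners scene [array([ 0.4565, -0.1491]), array([ 0.4982, -0.1346]), array([ 0.4619, -0.0508]), array([ 0.4256, -0.0651])]
block top corners side [array([ 0.4204, -0.0696]), array([ 0.4533, -0.1504]), array([ 0.4917, -0.1374])]
```

Request:
send_rows --increments '[[1,[-0.9,0,0.4],0],[1,[-0.9,0,0.5],0],[1,[-0.9,0,0.5],0],[1,[-0.9,0,0.5],0],[1,[-0.9,0,0.5],0],[1,[-0.9,0,0.5],0],[1,[-0.8,0,0.3],0],[1,[0,0,0],0]]' --force 40

```text
time_s: 0.95
tool_pos: [0.6242, -0.189, 0.2058]
ee_rot: [-3.139, -0.0, 1.567]
wrist_force: [-1.1, 0.5, -0.6]
grip_width: 0.0855
```

```bash
python3 - <<'E'
from h import *
o=bot.get_obs(); print(o["time_s"],o["tool_pos"],o["ee_rot"]); cv2.imwrite("pics/w1.png",bot.camera("wrist"))
c=cam("wrist",o)
for z in (0,.1): print(proj(c,[.6248,-.186,z]))
S=cam("scene");D=cam("side")
print("big",tri([(S,(140+182/6,170+545/6)),(D,(230+652/4.5,215+378/4.5))]),tri([(S,(140+143/6,170+315/6)),(D,(230+680/4.5,215+172/4.5))]))
E
```

```text
0.95 [ 0.62419421 -0.18900515  0.20584708] [-3.13915757e+00 -1.98009854e-04  1.56719160e+00]
[[285.0943433  192.49383271]]
[[284.78226279 231.95315185]]
big (array([ 0.62215475, -0.2648002 , -0.0011755 ]), np.float64(0.046268779800243465)) (array([ 0.62109511, -0.2613331 ,  0.13561924]), np.float64(0.31978684454816175))
```

View pics/w1.png

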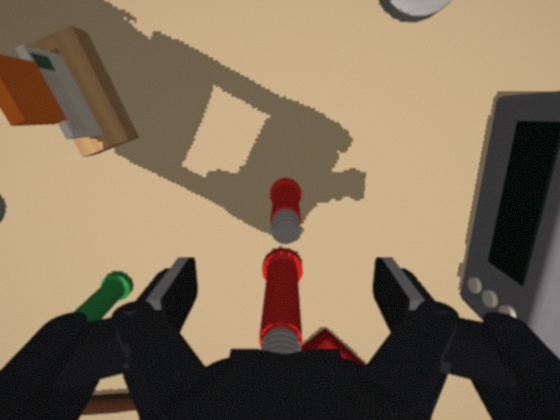

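The wrist view shows the small red gauge at (285,190) base and (286,229) top, within 3 px of the prediction. Descend.

Request:
send_rows --increments '[[1,[0.1,0,0.4],0],[1,[0,0,0.6],0],[1,[0,0,0.7],0],[1,[0,0,0.7],0],[1,[0,0,0.5],0],[1,[0,0,0.1],0],[1,[0,0,0],0],[1,[0,0,0],0]]'

```text
time_s: 1.8
tool_pos: [0.6256, -0.1829, 0.1188]
ee_rot: [3.14, 0.001, 1.571]
wrist_force: [0.7, 0.3, 0.3]
grip_width: 0.0854
```

```bash
python3 - <<'E'
from h import *
o=bot.get_obs(); print(o["time_s"],o["tool_pos"],o["ee_rot"]); cv2.imwrite("pics/w2.png",bot.camera("wrist"));cv2.imwrite("pics/d2.png",bot.camera("side"))
crop("pics/d2.png",310,180,130,110,5,"pics/d2c.png")
E
```

```text
1.8 [ 0.62564446 -0.18290793  0.11881058] [3.13993358e+00 7.59619201e-04 1.57121786e+00]
```

View pics/w2.png

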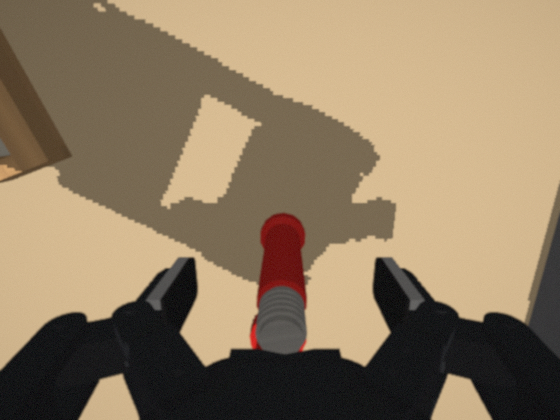

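View pics/d2c.png

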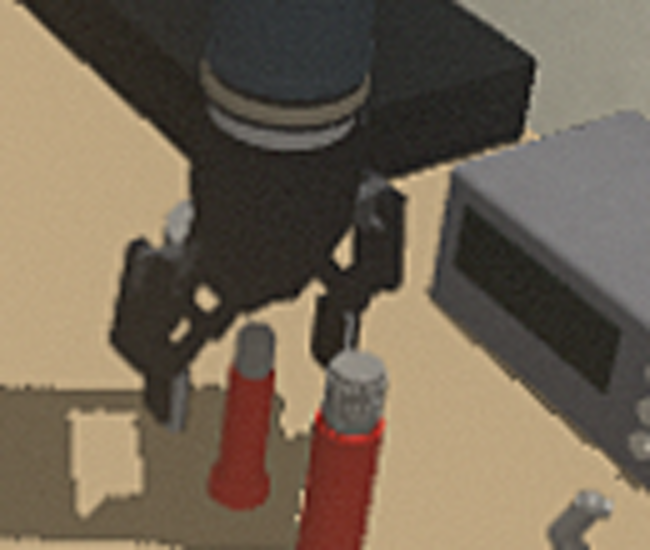

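Fingers straddle the small red gauge (top at (281,330) in wrist view). Close.

Request:
send_rows --increments '[[1,[-0.08,0,0.15],0],[0,[0,0,0],0],[0,[0,0,0],0],[0,[0,0,0],0],[0,[0,0,0],0],[0,[0,0,0],0],[0,[0,0,0],0],[0,[0,0,0],0]]' --force 40

```text
time_s: 2.7
tool_pos: [0.6249, -0.1854, 0.1135]
ee_rot: [-3.141, 0.0, 1.571]
wrist_force: [-0.9, -1.2, 2.2]
grip_width: 0.021
```

Request:
send_rows --increments '[[0,[0,0,-0.5],0],[0,[0,0,-0.9],0],[0,[0,0,-0.9],0],[0,[0.3,0,-0.7],0],[0,[0.8,-0.25,-0.3],0],[0,[0.95,-0.3,0],0],[0,[0.95,-0.3,0],0],[0,[0.95,-0.3,0],0],[0,[0.95,-0.3,0],0],[0,[0.95,-0.3,0],0],[0,[0.95,-0.3,0],0],[0,[0.95,-0.3,0],0],[0,[0.95,-0.3,0],0],[0,[0.95,-0.3,0],0],[0,[0.95,-0.3,0],0],[0,[0.95,-0.3,0],0],[0,[0.9,-0.3,0],0],[0,[0.55,-0.07,0],0],[0,[0,0,0],-0.57],[0,[0,0,0],0]]'

```text
time_s: 4.7
tool_pos: [0.5072, 0.2054, 0.2132]
ee_rot: [3.141, -0.0, 1.641]
wrist_force: [0.7, -0.5, -1.7]
grip_width: 0.0215
```

```bash
python3 - <<'E'
from h import *
o=bot.get_obs(); print(o["time_s"],o["tool_pos"],o["ee_rot"],o["grip_width"],o["wrist_force"]); cv2.imwrite("pics/w3.png",bot.camera("wrist"));cv2.imwrite("pics/d3.png",bot.camera("side"))
c=cam("wrist",o)
t=o["tool_pos"]; print(proj(c,[t[0],t[1],t[2]-.114]))
T=lambda l:np.array([.5471+.9977*l[0]-.068*l[1],.2089+.068*l[0]+.9977*l[1],l[2]])
for l in [(-.066,-.084,.032),(-.014,-.084,.032),(-.014,-.032,.032),(-.066,-.032,.032),(-.014,-.026,.032),(-.066,-.026,.032),(-.014,.026,.032),(-.066,.026,.032),(.047,-.036,.05),(.057,-.036,.044),(.057,.036,.044)]: print(l,proj(c,T(l)).round(1))
crop("pics/d3.png",200,100,160,130,5,"pics/d3c.png")
E
```

```text
4.7 [0.5071954  0.20544349 0.2131698 ] [ 3.14061633e+00 -1.13698138e-04  1.64076687e+00] 0.02147371253417762 [ 0.73057803 -0.48196638 -1.73172353]
[[283.33527105 231.49278449]]
(-0.066, -0.084, 0.032) [[256.2 286.7]]
(-0.014, -0.084, 0.032) [[310.9 286.8]]
(-0.014, -0.032, 0.032) [[312.5 236.2]]
(-0.066, -0.032, 0.032) [[254.8 236. ]]
(-0.014, -0.026, 0.032) [[312.7 229.9]]
(-0.066, -0.026, 0.032) [[254.6 229.8]]
(-0.014, 0.026, 0.032) [[314.5 172.5]]
(-0.066, 0.026, 0.032) [[253.  172.4]]
(0.047, -0.036, 0.05) [[386.1 248.9]]
(0.057, -0.036, 0.044) [[395.4 246. ]]
(0.057, 0.036, 0.044) [[405.3 163.1]]
```

View pics/w3.png

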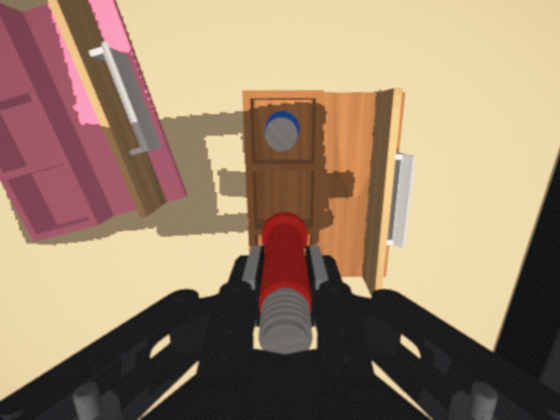

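View pics/d3c.png

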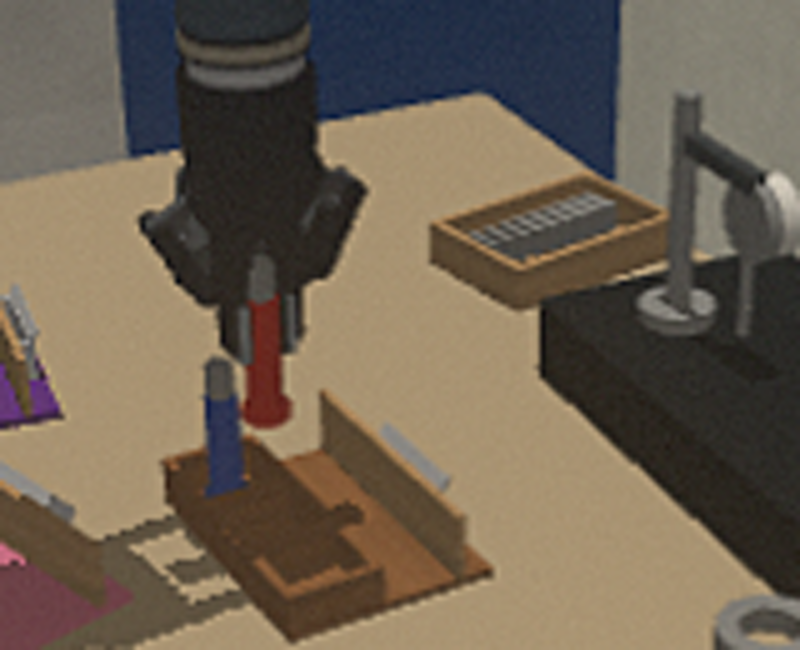

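The red gauge hangs upright over the middle cell (flange at (284,233), cell between columns 253 and 316). Lower it.

Request:
send_rows --increments '[[0,[0,0,0.4],0],[0,[0,0,0.7],0],[0,[0,0,0.7],0],[0,[0,0,0.6],0],[0,[0,0,0.4],0],[0,[0,0,0.17],0],[0,[0,0,0],0],[0,[0,0,0],0]]'

```text
time_s: 5.6
tool_pos: [0.5078, 0.2046, 0.1237]
ee_rot: [3.141, -0.0, 1.639]
wrist_force: [-1.2, -1.5, -1.7]
grip_width: 0.0211
```

Request:
send_rows --increments '[[0,[0,0,0.06],0],[0,[0,0,0.04],0],[0,[0,0,0],0]]'

```text
time_s: 5.9
tool_pos: [0.5075, 0.2047, 0.1206]
ee_rot: [3.141, -0.0, 1.639]
wrist_force: [-0.1, 0.7, -2.1]
grip_width: 0.0209
```

Request:
send_rows --increments '[[0,[0,0,0.03],0],[0,[0,0,0.0],0]]'

```text
time_s: 6.1
tool_pos: [0.5074, 0.2047, 0.1195]
ee_rot: [3.141, -0.0, 1.639]
wrist_force: [0.3, 0.0, -0.9]
grip_width: 0.021
```

Request:
send_rows --increments '[[0,[0,0,0.03],0],[0,[0,0,0.0],0]]'

```text
time_s: 6.3
tool_pos: [0.5075, 0.2047, 0.1194]
ee_rot: [3.141, -0.0, 1.639]
wrist_force: [-1.7, 0.8, 5.9]
grip_width: 0.0208
```

Contact felt (+5.9 N). Release and lift.

Request:
send_rows --increments '[[0.3,[0,0,0],0],[0.5,[0,0,0],0],[0.6,[0,0,0],0],[0.6,[0,0,0],0],[0.6,[0,0,-0.4],0],[0.6,[0,0,-0.8],0],[0.6,[0,0,-0.9],0],[0.6,[0,0,-0.7],0],[0.6,[0,0,-0.2],0],[0.6,[0,0,0],0]]'

```text
time_s: 7.3
tool_pos: [0.5078, 0.2048, 0.2098]
ee_rot: [3.139, -0.0, 1.639]
wrist_force: [-0.3, 0.2, 0.0]
grip_width: 0.0511
```

```bash
python3 - <<'E'
from h import *
o=bot.get_obs(); print(o["time_s"],o["tool_pos"],o["ee_rot"],o["grip_width"],o["wrist_force"]); cv2.imwrite("pics/w4.png",bot.camera("wrist"));cv2.imwrite("pics/d4.png",bot.camera("side"))
crop("pics/d4.png",200,100,160,130,5,"pics/d4c.png")
E
```

```text
7.3 [0.50784172 0.20475002 0.20981472] [ 3.13878604e+00 -3.07484576e-04  1.63921011e+00] 0.05112040266596952 [-0.34911121  0.16828835  0.03798049]
```

View pics/w4.png

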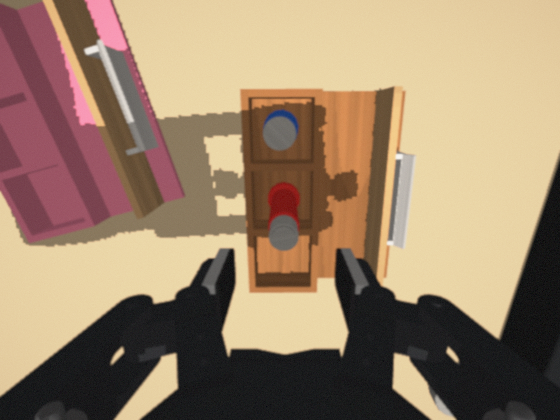

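View pics/d4c.png

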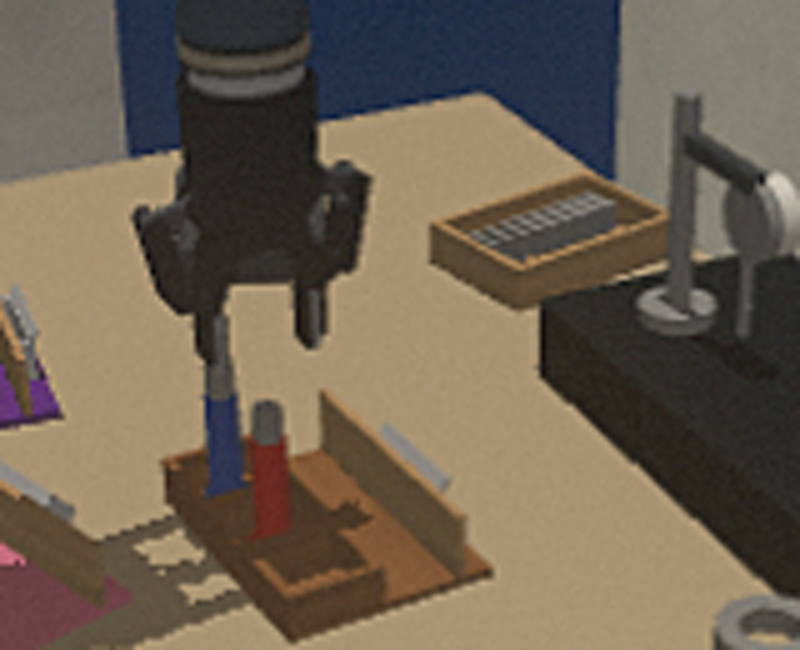

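Red stands upright in the middle cell (top at (283,232) in the wrist view). Now green.

Request:
send_rows --increments '[[0.8,[0,0,0],0.57],[1,[-0.5,0,0],0],[1,[-0.95,-0.1,0],0],[1,[-1,-0.12,0],0],[1,[-1,-0.12,0],0],[1,[-1,-0.12,0],0],[1,[-1,-0.12,0],0],[1,[-1,-0.12,0],0],[1,[-1,-0.12,0],0],[1,[-1,-0.12,0],0],[1,[-1,-0.12,0],0],[1,[-1,-0.12,0],0],[1,[-1,-0.12,0],0],[1,[-1,-0.12,0],0],[1,[-1,-0.12,0],0],[1,[-1,-0.12,0],0],[1,[-1,-0.12,0],0],[1,[-0.85,-0.12,0],0],[1,[0,0,0],0],[1,[0,0,0],0]]'

```text
time_s: 9.4
tool_pos: [0.4491, -0.2847, 0.2076]
ee_rot: [-3.14, -0.002, 1.57]
wrist_force: [-0.3, 0.1, 0.1]
grip_width: 0.0857
```

```bash
python3 - <<'E'
from h import *
o=bot.get_obs(); print(o["time_s"],o["tool_pos"],o["ee_rot"],o["grip_width"],o["wrist_force"]); cv2.imwrite("pics/w5.png",bot.camera("wrist"))
c=cam("wrist",o)
for z in (0,.1): print(proj(c,[.4508,-.2835,z]))
E
```

```text
9.4 [ 0.44914134 -0.28467815  0.20758236] [-3.13967513e+00 -1.98613873e-03  1.56966220e+00] 0.08571497307255788 [-0.32639501  0.05334816  0.0867395 ]
[[286.09682278 194.2751363 ]]
[[286.37280869 233.89132745]]
```

View pics/w5.png

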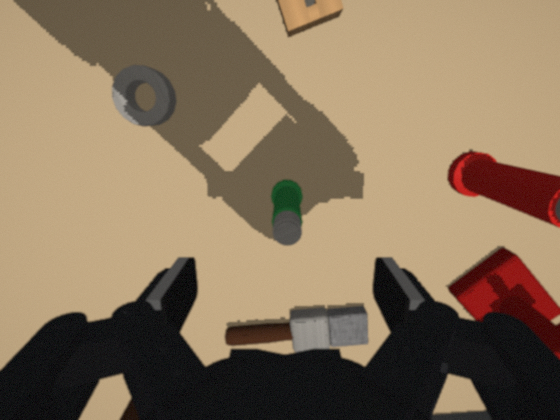

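Green at (286,192)/(287,230), matching prediction. Descend and grip.

Request:
send_rows --increments '[[1,[0.06,0.04,0.4],0],[1,[0,0,0.7],0],[1,[0,0,0.8],0],[1,[0,0,0.7],0],[1,[0,0,0.4],0],[1,[0,0,0.13],0],[1,[0,0,0],0],[0,[0,0,0],0],[0,[0,0,0],0],[0,[0,0,0],0],[0,[0,0,0],0],[0,[0,0,0],0],[0,[0,0,0],0],[0,[0,0,0],0]]'

```text
time_s: 10.85
tool_pos: [0.4517, -0.2827, 0.1151]
ee_rot: [3.141, 0.001, 1.571]
wrist_force: [-0.6, 0.1, 5.1]
grip_width: 0.0207
```

Request:
send_rows --increments '[[0,[0,0,-0.5],0],[0,[0,0,-0.9],0],[0,[0,0,-0.9],0],[0,[0.2,0,-0.9],0],[0,[0.5,0.1,-0.8],0],[0,[0.9,0.15,-0.5],0],[0,[1,0.15,0],0],[0,[1,0.15,0],0],[0,[1,0.15,0],0],[0,[1,0.15,0],0],[0,[1,0.15,0],0],[0,[1,0.15,0],0],[0,[1,0.15,0],0],[0,[1,0.15,0],0],[0,[1,0.15,0],0],[0,[1,0.15,0],0],[0,[1,0.15,0],0],[0,[1,0.05,0],0],[0,[0.77,0,0.3],0],[0,[0,0,0.6],-0.57]]'

```text
time_s: 12.85
tool_pos: [0.5103, 0.1514, 0.2228]
ee_rot: [3.139, -0.001, 1.644]
wrist_force: [-0.2, -0.9, -2.6]
grip_width: 0.0207
```

Request:
send_rows --increments '[[0,[0,0,0.5],0],[0,[0,0,0],0]]'

```text
time_s: 13.05
tool_pos: [0.5082, 0.1487, 0.2052]
ee_rot: [-3.135, 0.0, 1.64]
wrist_force: [-0.3, -0.8, -2.0]
grip_width: 0.0208
```

```bash
python3 - <<'E'
from h import *
o=bot.get_obs(); print(o["time_s"],o["tool_pos"],o["ee_rot"],o["grip_width"],o["wrist_force"]); cv2.imwrite("pics/w6.png",bot.camera("wrist"));cv2.imwrite("pics/d6.png",bot.camera("side"))
crop("pics/d6.png",200,100,160,130,5,"pics/d6c.png")
E
```

```text
13.05 [0.50818533 0.14873884 0.20521577] [-3.13531312e+00  1.79396426e-05  1.63978647e+00] 0.020812477066637667 [-0.28348259 -0.84223812 -2.04892456]
```

View pics/w6.png

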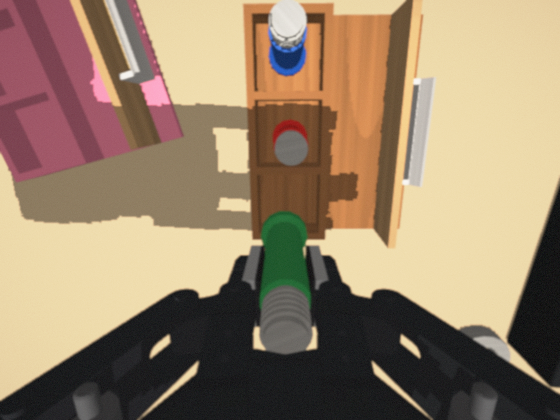

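View pics/d6c.png

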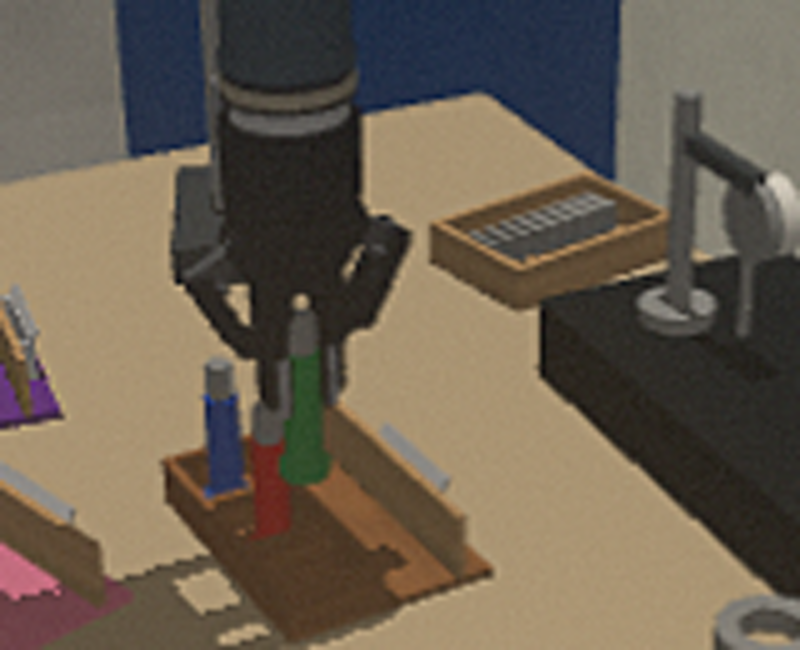

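Green hangs over the near cell, slightly left (flange 284 against cell centre 289): correct +3 mm in tool y and lower.

Request:
send_rows --increments '[[0,[0,0.1,0.2],0],[0,[0,0,0.6],0],[0,[0,0,0.7],0],[0,[0,0,0.6],0],[0,[0,0,0.4],0],[0,[0,0,0.1],0],[0,[0,0,0],0],[0,[0,0,0],0]]'

```text
time_s: 13.95
tool_pos: [0.5137, 0.1488, 0.1303]
ee_rot: [3.14, -0.0, 1.639]
wrist_force: [-0.2, -0.4, -2.0]
grip_width: 0.0211
```

Request:
send_rows --increments '[[0,[0,-0.08,0.1],0],[0,[0,0,0.1],0],[0,[0,0,0.06],0],[0,[0,0,0],0]]'

```text
time_s: 14.35
tool_pos: [0.5105, 0.1486, 0.1217]
ee_rot: [-3.141, 0.0, 1.639]
wrist_force: [-0.7, 0.6, -2.5]
grip_width: 0.0208
```

Request:
send_rows --increments '[[0,[0,0,0.03],0],[0,[0,0,0],0]]'

```text
time_s: 14.55
tool_pos: [0.5108, 0.1486, 0.1211]
ee_rot: [3.141, -0.0, 1.639]
wrist_force: [-1.2, 0.5, 0.1]
grip_width: 0.0208
```

Request:
send_rows --increments '[[0,[0,0,0.03],0],[0,[0,0,0],0]]'

```text
time_s: 14.75
tool_pos: [0.5107, 0.1486, 0.121]
ee_rot: [3.141, 0.0, 1.639]
wrist_force: [-1.0, -0.7, 7.5]
grip_width: 0.0213
```

Contact (+7.5 N). Release, lift and go towards the holder.

Request:
send_rows --increments '[[0.3,[0,0,0],0],[0.5,[0,0,0],0],[0.6,[0,0,0],0],[0.6,[0,0,0],0],[0.6,[0,0,-0.4],0],[0.6,[0,0,-0.8],0],[0.6,[0,0,-0.9],0],[0.6,[0,0,-0.9],0],[0.6,[-0.3,0,-0.7],0],[0.7,[-0.9,-0.25,-0.2],0],[0.8,[-1,-0.3,0],0],[0.9,[-1,-0.3,0],0],[1,[-1,-0.3,0],0],[1,[-1,-0.3,0],0],[1,[-1,-0.3,0],0],[1,[-1,-0.3,0],0],[1,[-1,-0.18,0],0],[1,[0,0,0],0],[1,[0,0,0],0]]'

```text
time_s: 16.65
tool_pos: [0.4606, -0.1018, 0.2376]
ee_rot: [3.141, -0.0, 1.637]
wrist_force: [-0.6, -0.2, -1.1]
grip_width: 0.0856
```

```bash
python3 - <<'E'
from h import *
o=bot.get_obs(); print(o["time_s"],o["tool_pos"],o["ee_rot"],o["grip_width"],o["wrist_force"]); cv2.imwrite("pics/w7.png",bot.camera("wrist"));cv2.imwrite("pics/d7.png",bot.camera("side"));cv2.imwrite("pics/s7.png",bot.camera("scene"))
np.save("w7.npy",np.r_[o["tool_pos"],o["ee_rot"]])
crop("pics/d7.png",200,130,160,130,5,"pics/d7c.png")
crop("pics/s7.png",290,165,110,90,7,"pics/s7c.png")
crop("pics/w7.png",200,100,200,200,3,"pics/w7c.png")
E
```

```text
16.65 [ 0.46060934 -0.10184322  0.23756096] [ 3.14111232e+00 -7.03401717e-05  1.63725919e+00] 0.08562207068036821 [-0.554916   -0.23778629 -1.06121513]
```

View pics/w7.png

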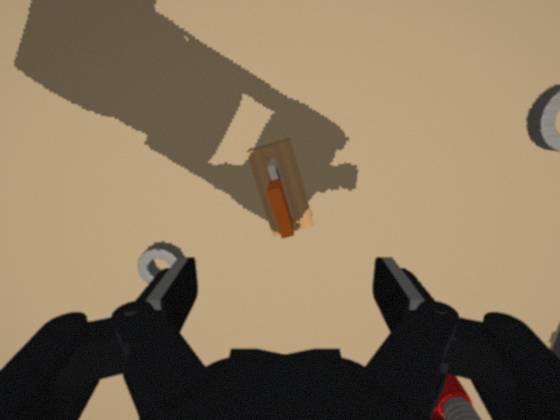

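View pics/d7c.png

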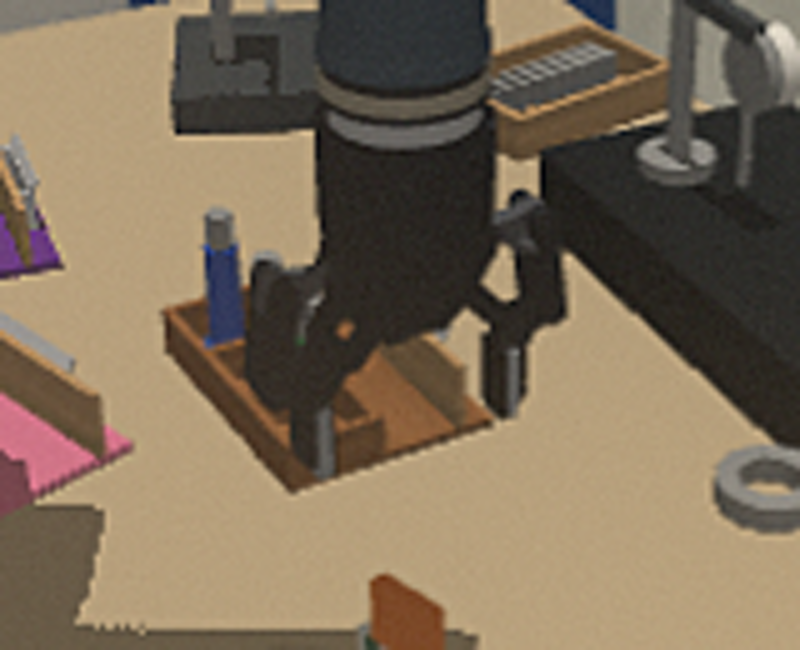

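View pics/s7c.png

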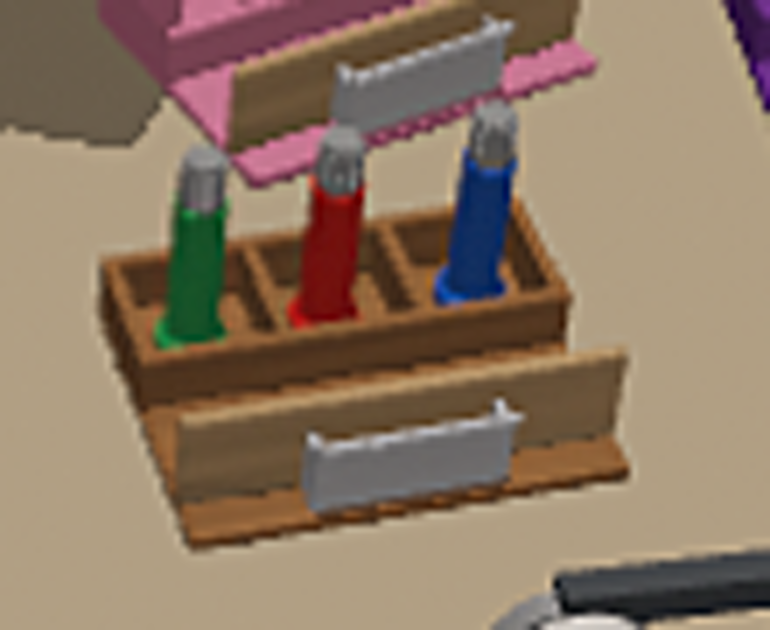

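Both gauges stand upright in the rack. Now the holder close-up.

```bash
python3 - <<'E'
from h import *
crop("pics/w7.png",235,130,90,120,5,"pics/w7c.png")
crop("pics/d7.png",260,240,50,60,10,"pics/d7h.png")
crop("pics/s7.png",205,175,50,50,12,"pics/s7h.png")
E
```

```text
(no output)
```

View pics/w7c.png

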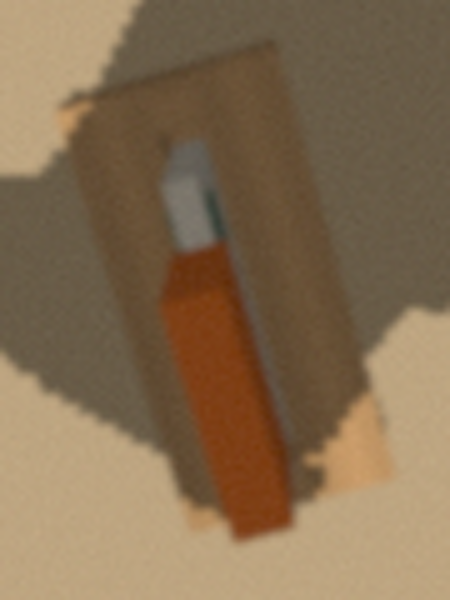

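View pics/s7h.png

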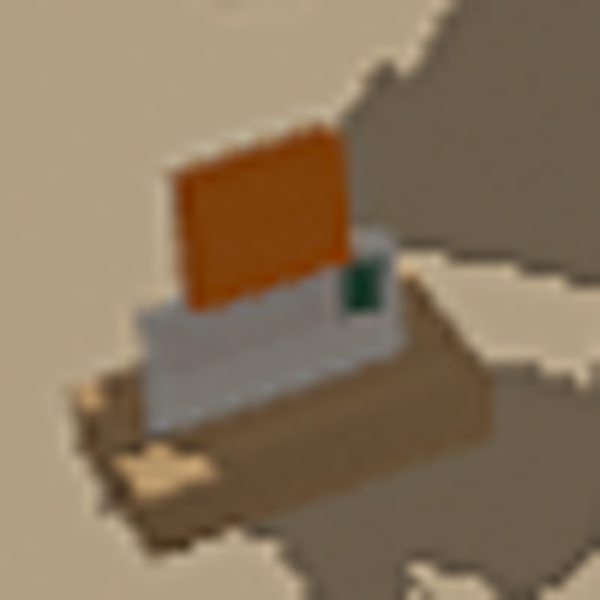

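View pics/d7h.png

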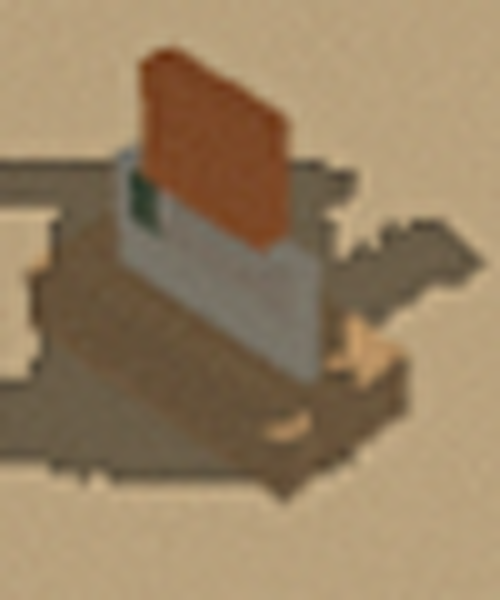

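```bash
python3 - <<'E'
from h import *
v=np.load("w7.npy"); W=cam("wrist",dict(tool_pos=v[:3],ee_rot=v[3:])); S=cam("scene");D=cam("side")
w=lambda p:np.array([235,130])+(np.array(p)+.5)/5-.5
t=[onplane(W,w(p),.09) for p in [(162,303),(226,285),(294,523),(236,541)]]
print(np.round(t,4),np.mean(t,0))
d=(t[0]+t[1]-t[2]-t[3])/2; print(np.linalg.norm(d),"yaw",np.arctan2(-d[0],d[1]))
b=[onplane(W,w(p),.02) for p in [(62,104),(272,42),(393,480)]]
print(np.round(b,4),(b[0]+b[2])/2); d=b[1]-b[2]; print(np.linalg.norm(d),np.arctan2(-d[0],d[1]))
# top centre triangulation
m=np.mean([w(p) for p in [(162,303),(226,285),(294,523),(236,541)]],0)
s=np.array([205,175])+(np.array([259,150])+.5)/12-.5
dd=np.array([260,240])+(np.array([222,85])+.5)/10-.5
print(tri([(W,m),(S,s),(D,dd)]),tri([(S,s),(D,dd)]),tri([(W,m),(S,s)]))
# bottom-left etc of white plate vs slot
E
```

```text
[[ 0.447  -0.0831]
 [ 0.4563 -0.0797]
 [ 0.4692 -0.117 ]
 [ 0.4604 -0.1206]] [ 0.45823644 -0.10010695]
0.03962005180106023 yaw 0.339669606676771
[[ 0.423  -0.0632]
 [ 0.4619 -0.0491]
 [ 0.4928 -0.1347]] [ 0.45789266 -0.09893702]
0.09100269904105494 0.34607085450167335
(array([ 0.45818705, -0.09962211,  0.09072286]), np.float64(0.8700019715802796)) (array([ 0.45890456, -0.10148635,  0.09221103]), np.float64(0.34910736581278456)) (array([ 0.45804141, -0.09918105,  0.09181702]), np.float64(0.5490791895981602))
```

Request:
send_rows --increments '[[1,[0.07,-0.08,0],-0.8],[1,[0,0,0.3],-0.8],[1,[0,0,0.7],-0.72],[1,[0,0,0.8],0],[1,[0,0,0.5],0],[1,[0,0,0.2],0],[1,[0,0,0],0],[1,[0,0,0],0]]'

```text
time_s: 17.6
tool_pos: [0.4586, -0.0991, 0.1625]
ee_rot: [3.141, 0.001, 1.919]
wrist_force: [-0.5, 1.1, 0.2]
grip_width: 0.0852
```

```bash
python3 - <<'E'
from h import *
o=bot.get_obs(); print(o["time_s"],o["tool_pos"],o["ee_rot"],o["grip_width"],o["wrist_force"]); cv2.imwrite("pics/w8.png",bot.camera("wrist"))
np.save("w8.npy",np.r_[o["tool_pos"],o["ee_rot"]])
crop("pics/w8.png",230,160,110,150,4,"pics/w8c.png")
E
```

```text
17.6 [ 0.4585677  -0.09913958  0.16245926] [3.14106898e+00 5.07246822e-04 1.91851950e+00] 0.08522744565644973 [-0.46539111  1.05238825  0.19284197]
```

View pics/w8c.png

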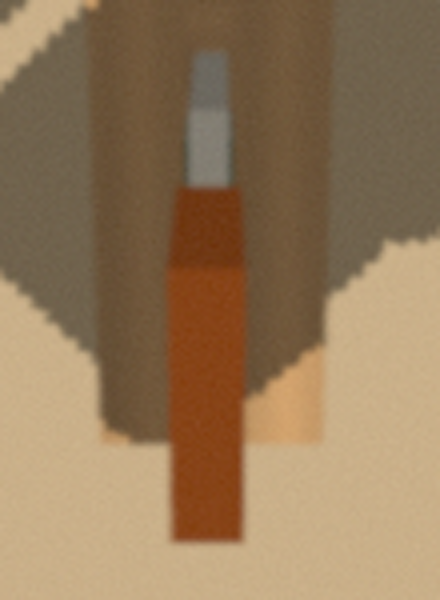

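```bash
python3 - <<'E'
from h import *
v=np.load("w8.npy"); W=cam("wrist",dict(tool_pos=v[:3],ee_rot=v[3:]))
w=lambda p:np.array([230,160])+(np.array(p)+.5)/4-.5
for z in (.09,.091):
    t=np.array([onplane(W,w(p),z) for p in [(168,268),(246,268),(243,541),(172,541)]])
    d=(t[0]+t[1]-t[2]-t[3])/2; print(t.mean(0),np.linalg.norm(d),np.arctan2(-d[0],d[1]),v[5]-np.pi/2)
E
```

```text
[ 0.45798406 -0.10025439] 0.03965951880361772 0.3468011778766794 0.3477231757086652
[ 0.45781812 -0.09976081] 0.03938079857018506 0.34680117787667464 0.3477231757086652
```

Aligned to within 1 mm and 0.001 rad. Descend and grip.

Request:
send_rows --increments '[[1,[-0.03,0,0.3],0],[1,[0,0,0.5],0],[1,[0,0,0.3],0],[1,[0,0,0.05],0],[1,[0,0,0],0],[0,[0,0,0],0],[0,[0,0,0],0],[0,[0,0,0],0],[0,[0,0,0],0],[0,[0,0,0],0],[0,[0,0,0],0],[0,[0,0,0],0],[0,[0,0,0],0],[0,[0,0,0],0]]' --force 70

```text
time_s: 19.05
tool_pos: [0.4585, -0.1004, 0.1277]
ee_rot: [3.142, 0.0, 1.918]
wrist_force: [-0.6, -1.1, 5.4]
grip_width: 0.0089
```

Held (8.9 mm). Lift straight, turn to the rack's yaw and go above the pocket.

Request:
send_rows --increments '[[0,[0,0,-0.3],0],[0,[0,0,-0.6],0],[0,[0,0,-0.8],0],[0,[0,0,-0.9],0],[0,[0,0,-0.8],0.6],[0,[0,0,-0.2],0.9],[0,[0,0,0],0.83],[0,[0.6,0.3,0],0],[0,[1,0.55,0],0],[0,[1,0.55,0],0],[0,[1,0.55,0],0],[0,[1,0.55,0],0],[0,[1,0.55,0],0],[0,[1,0.55,0],0],[0,[1,0.55,0],0],[0,[1,0.55,0],0],[0,[1,0.5,0],0],[0,[0.5,0.2,0],0],[0,[0,0,0],0],[0,[0,0,0],0]]'

```text
time_s: 21.05
tool_pos: [0.5989, 0.2123, 0.2351]
ee_rot: [-3.14, 0.001, 1.638]
wrist_force: [0.2, 0.7, -0.2]
grip_width: 0.0091
```

```bash
python3 - <<'E'
from h import *
o=bot.get_obs(); print(o["time_s"],o["tool_pos"],o["ee_rot"],o["grip_width"],o["wrist_force"]); cv2.imwrite("pics/w9.png",bot.camera("wrist"))
np.save("w9.npy",np.r_[o["tool_pos"],o["ee_rot"]])
E
```

```text
21.05 [0.59894297 0.21231231 0.23513859] [-3.13970524e+00  8.61403420e-04  1.63846325e+00] 0.009092272834190833 [ 0.17727414  0.67234252 -0.1543917 ]
```

View pics/w9.png

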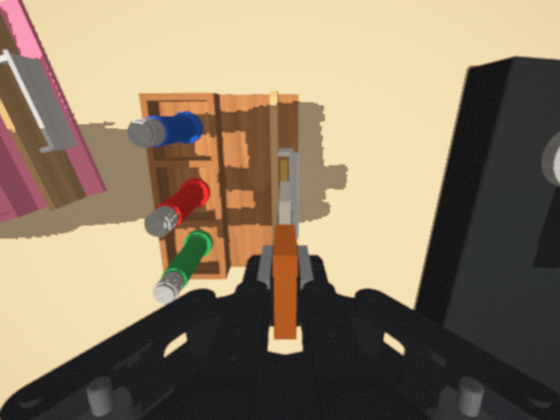

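```bash
python3 - <<'E'
from h import *
crop("pics/w9.png",250,80,70,100,6,"pics/w9c.png")
crop("pics/w9.png",250,130,70,100,6,"pics/w9d.png")
v=np.load("w9.npy"); W=cam("wrist",dict(tool_pos=v[:3],ee_rot=v[3:]))
T=lambda l:np.array([.5471+.9977*l[0]-.068*l[1],.2089+.068*l[0]+.9977*l[1],l[2]])
for l in [(.041,.09,.05),(.047,.09,.05),(.041,.0,.05),(.047,0,.05),(.047,.036,.042),(.057,.036,.036),(.057,-.01,.036),(.052,.036,.042),(.052,.036,.018)]: print(l,(proj(W,T(l))[0]).round(1),((proj(W,T(l))[0]-[250,80]+.5)*6-.5).round())
Rm=R.from_euler("xyz",v[3:]).as_matrix()
for x,y,z in [(-.0,-.003,.1217),(.032,-.003,.1217),(.032,.003,.1217),(.032,-.003,.0737),(.032,.003,.0737)]: 
  p=v[:3]+Rm@[x+.0007,y,z]; q=proj(W,p)[0]; print("holder",x,y,z,q.round(1),((q-[250,80]+.5)*6-.5).round())
E
```

```text
(0.041, 0.09, 0.05) [270.5  92.7] [126.  78.]
(0.047, 0.09, 0.05) [278.   92.7] [171.  78.]
(0.041, 0.0, 0.05) [271.9 201.2] [134. 730.]
(0.047, 0, 0.05) [278.7 201.2] [174. 730.]
(0.047, 0.036, 0.042) [278.6 159.1] [174. 477.]
(0.057, 0.036, 0.036) [290.  158.1] [242. 471.]
(0.057, -0.01, 0.036) [289.7 207.3] [241. 766.]
(0.052, 0.036, 0.042) [284.4 159.1] [209. 477.]
(0.052, 0.036, 0.018) [284.4 155.5] [209. 456.]
holder -0.0 -0.003 0.1217 [279.1 226.3] [177. 880.]
holder 0.032 -0.003 0.1217 [278.9 180.2] [176. 603.]
holder 0.032 0.003 0.1217 [288.1 180.2] [231. 604.]
holder 0.032 -0.003 0.0737 [277.1 200.3] [165. 724.]
holder 0.032 0.003 0.0737 [289.1 200.3] [237. 724.]
```

View pics/w9c.png

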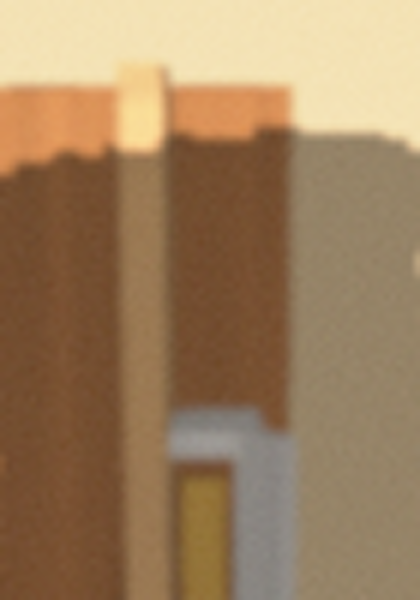

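View pics/w9d.png

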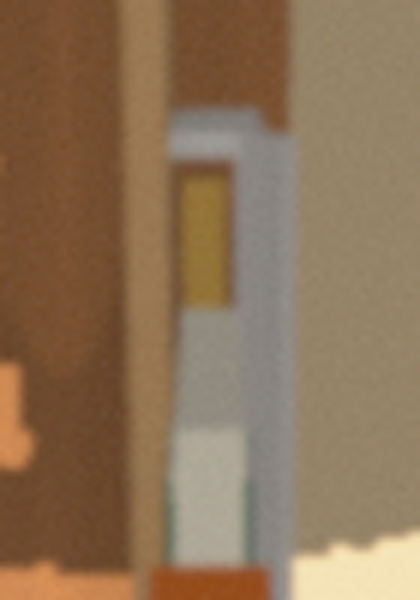

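The pocket appears at columns 278–289, rows 156+, with the holder's lower edge about 1.3 mm too far to the lip side and about 2 mm short in y. Correct and come down to just above the rail top.

Request:
send_rows --increments '[[0,[0.075,-0.043,0.2],0],[0,[0,0,0.5],0],[0,[0,0,0.6],0],[0,[0,0,0.4],0],[0,[0,0,0.2],0],[0,[0,0,0],0],[0,[0,0,0],0]]'

```text
time_s: 21.8
tool_pos: [0.5987, 0.2149, 0.1788]
ee_rot: [3.141, -0.0, 1.638]
wrist_force: [0.4, 0.2, -0.9]
grip_width: 0.0091
```

```bash
python3 - <<'E'
from h import *
o=bot.get_obs(); print(o["time_s"],o["tool_pos"],o["ee_rot"],o["grip_width"],o["wrist_force"]); cv2.imwrite("pics/w10.png",bot.camera("wrist"))
np.save("w10.npy",np.r_[o["tool_pos"],o["ee_rot"]])
crop("pics/w10.png",240,70,90,165,4.5,"pics/w10c.png")
crop("pics/w10.png",255,110,65,80,8,"pics/w10d.png")
E
```

```text
21.8 [0.59867052 0.21487751 0.17883562] [ 3.14098314e+00 -1.04532281e-04  1.63765368e+00] 0.009085244309158438 [ 0.42353599  0.22088757 -0.91375369]
```

View pics/w10c.png

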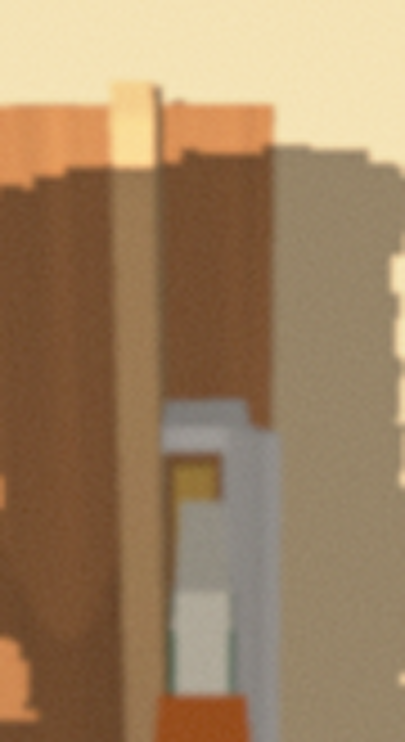

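View pics/w10d.png

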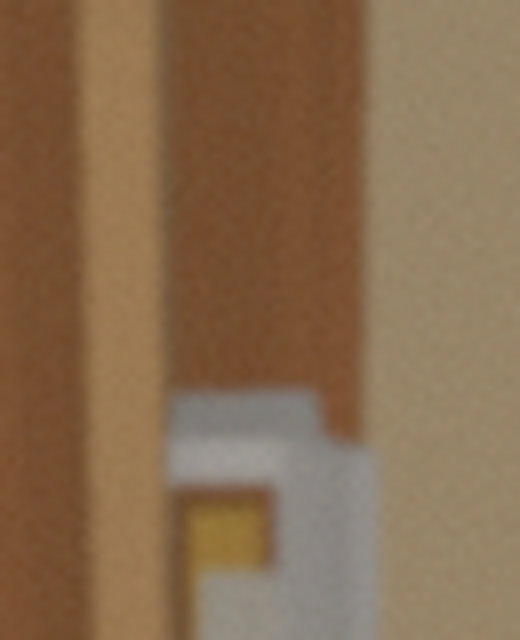

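```bash
python3 - <<'E'
from h import *
v=np.load("w10.npy"); W=cam("wrist",dict(tool_pos=v[:3],ee_rot=v[3:]))
Rm=R.from_euler("xyz",v[3:]).as_matrix()
def tl(uv,z):
    p=onplane(W,uv,z); return (Rm.T@(np.r_[p,z]-v[:3]))[:2]*1000
d=lambda x,y:np.array([255,110])+(np.array([x,y])+.5)/8-.5
c=lambda x,y:np.array([240,70])+(np.array([x,y])+.5)/4.5-.5
print("cheek inner",[tl(d(220,487),z).round(1) for z in (.036,.042,.044)])
print("holder bottom far L",tl(d(198,572),.0571).round(1),"R",tl(d(272,572),.0571).round(1))
print("plate top far L R",tl(c(173,591),.1051).round(1),tl(c(231,591),.1051).round(1))
print("rail face",tl(d(165,300),.05).round(1),tl(d(170,560),.05).round(1))
print("lip inner",tl(d(274,520),.036).round(1),"outer flare",tl(d(372,520),.044).round(1))
print("clip L,R,far",tl(d(186,540),.018).round(1),tl(d(268,540),.018).round(1))
E
```

```text
cheek inner [array([35.3, -1.1]), array([36.4, -1.1]), array([36.7, -1.1])]
holder bottom far L [32.1 -2.7] R [32.1  3.3]
plate top far L R [32.4 -2.5] [32.4  3.9]
rail face [53.2 -5.5] [31.6 -5.2]
lip inner [32.3  3.7] outer flare [33.9 12.1]
clip L,R,far [26.8 -4.6] [26.9  3.4]
```

Relative offsets: holder needs -1.1 mm in tool y; y is centred (cheek 36, holder end 32). Lower gently.

Request:
send_rows --increments '[[0,[0,-0.04,0],0],[0,[0,0,0.2],0],[0,[0,0,0.2],0],[0,[0,0,0.2],0],[0,[0,0,0.1],0],[0,[0,0,0],0]]'

```text
time_s: 22.45
tool_pos: [0.5967, 0.2149, 0.1565]
ee_rot: [-3.14, 0.0, 1.638]
wrist_force: [1.1, 0.7, -0.2]
grip_width: 0.0093
```

```bash
python3 - <<'E'
from h import *
o=bot.get_obs(); print(o["time_s"],o["tool_pos"],o["ee_rot"],o["grip_width"],o["wrist_force"],o["torque"]); cv2.imwrite("pics/w11.png",bot.camera("wrist"));cv2.imwrite("pics/s11.png",bot.camera("scene"))
crop("pics/w11.png",240,90,100,160,4.5,"pics/w11c.png")
crop("pics/s11.png",290,165,110,90,7,"pics/s11c.png")
E
```

```text
22.45 [0.59672008 0.21486837 0.15654028] [-3.13985842e+00  1.94264430e-04  1.63806669e+00] 0.009300432518044618 [ 1.05588003  0.66999864 -0.18852286] [0.00220901 0.01871884 0.00413548]
```

View pics/w11c.png

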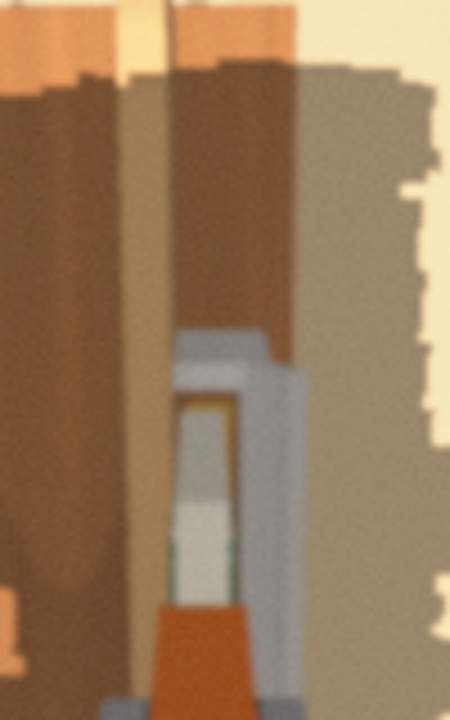

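View pics/s11c.png

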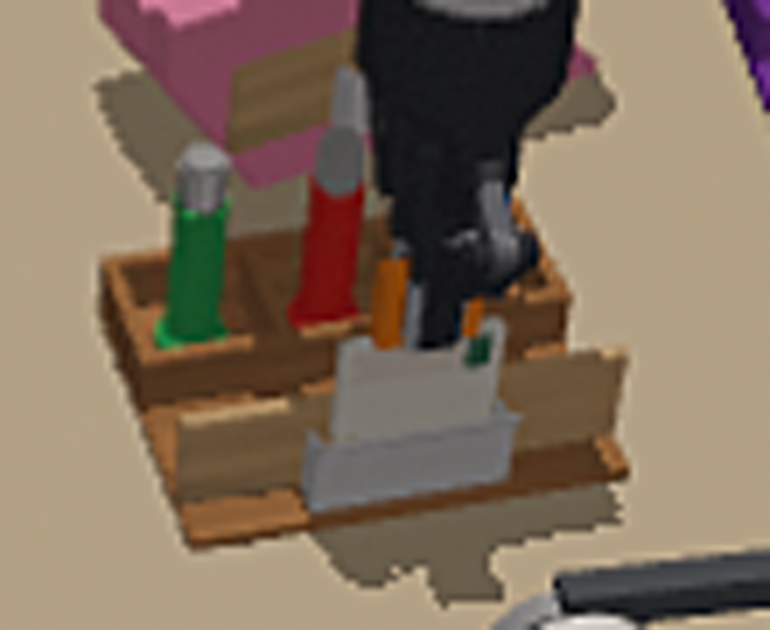

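The holder's lower end is in the pocket, free on both sides (gap left 181 vs 175, right 225 vs 240). Continue down to the clip.

Request:
send_rows --increments '[[0,[0,0.02,0.1],0],[0,[0,0,0.2],0],[0,[0,0,0.2],0],[0,[0,0,0.06],0],[0,[0,0,0],0]]'

```text
time_s: 23.05
tool_pos: [0.5975, 0.2149, 0.1402]
ee_rot: [-3.141, 0.0, 1.638]
wrist_force: [0.6, -0.5, -0.9]
grip_width: 0.0093
```

Request:
send_rows --increments '[[0,[0,0,0.07],0],[0,[0,0,0.07],0],[0,[0,0,0],0]]'

```text
time_s: 23.35
tool_pos: [0.5979, 0.215, 0.137]
ee_rot: [3.141, -0.0, 1.638]
wrist_force: [-1.6, -0.1, 5.6]
grip_width: 0.0089
```

On the clip (5.6 N). Push on.

Request:
send_rows --increments '[[0,[0,0,0.07],0],[0,[0,0,0.07],0],[0,[0,0,0],0]]'

```text
time_s: 23.65
tool_pos: [0.5979, 0.215, 0.1333]
ee_rot: [3.141, -0.0, 1.638]
wrist_force: [-1.5, -0.7, 8.1]
grip_width: 0.0092
```

Request:
send_rows --increments '[[0,[0,0,0.04],0],[0,[0,0,0.03],0],[0,[0,0,0],0]]'

```text
time_s: 23.95
tool_pos: [0.5979, 0.215, 0.1318]
ee_rot: [3.141, -0.0, 1.638]
wrist_force: [-2.8, -0.8, 8.3]
grip_width: 0.009
```

Request:
send_rows --increments '[[0,[0,0,0.04],0],[0,[0,0,0],0]]'

```text
time_s: 24.15
tool_pos: [0.598, 0.2151, 0.1317]
ee_rot: [3.14, 0.0, 1.638]
wrist_force: [-4.1, -2.4, 15.2]
grip_width: 0.0092
```

Request:
send_rows --increments '[[0,[0,0,0.04],0],[0,[0,0,0],0]]'

```text
time_s: 24.35
tool_pos: [0.598, 0.2151, 0.1317]
ee_rot: [3.14, 0.0, 1.638]
wrist_force: [-5.0, -1.5, 20.3]
grip_width: 0.0091
```

Hard stop at TCP z 0.1317, the value predicted for fully home, with 20 N. Check.

Request:
send_rows --increments '[[0,[0,0,0],0],[0,[0,0,0],0],[0,[0,0,0],0],[0,[0,0,0],0]]'

```text
time_s: 24.75
tool_pos: [0.598, 0.2151, 0.1317]
ee_rot: [3.14, 0.0, 1.638]
wrist_force: [-6.6, -0.7, 21.5]
grip_width: 0.0091
```

```bash
python3 - <<'E'
from h import *
o=bot.get_obs(); print(o["time_s"],o["tool_pos"],o["ee_rot"],o["grip_width"],o["wrist_force"],o["torque"])
cv2.imwrite("pics/s12.png",bot.camera("scene"));cv2.imwrite("pics/d12.png",bot.camera("side"));cv2.imwrite("pics/w12.png",bot.camera("wrist"))
crop("pics/s12.png",290,165,110,90,7,"pics/s12c.png")
S=cam("scene")
T=lambda l:np.array([.5468+.9977*l[0]-.068*l[1],.2107+.068*l[0]+.9977*l[1],l[2]])
for y in (-.032,.032):
  for z in (.058,): print(((proj(S,T((.055,y,z)))[0]-[290,165]+.5)*7-.5).round())
E
```

```text
24.75 [0.59800216 0.21509148 0.13166433] [3.14004933e+00 4.80705518e-05 1.63838009e+00] 0.009078949108146094 [-6.59959413 -0.73717842 21.53028331] [-0.25226175  1.15036598 -0.00858287]
[340. 402.]
[499. 377.]
```

View pics/s12c.png

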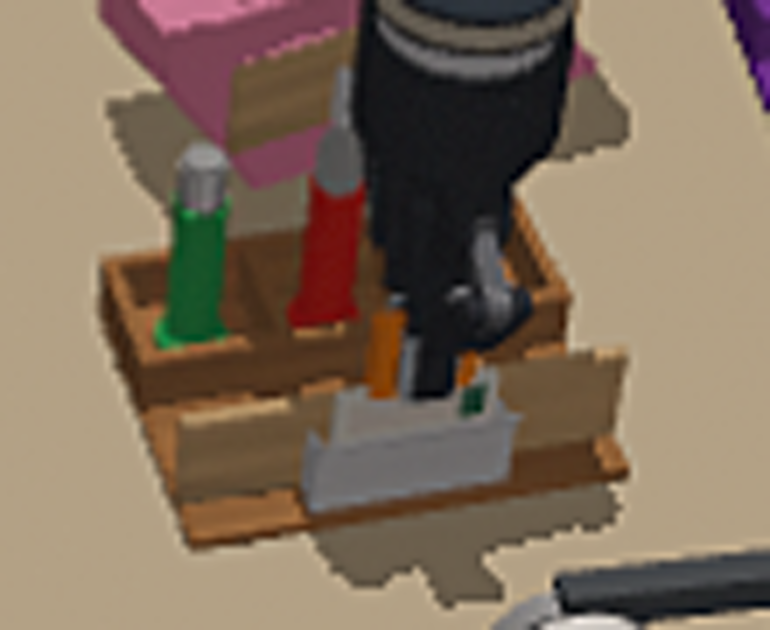

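View pics/d12.png

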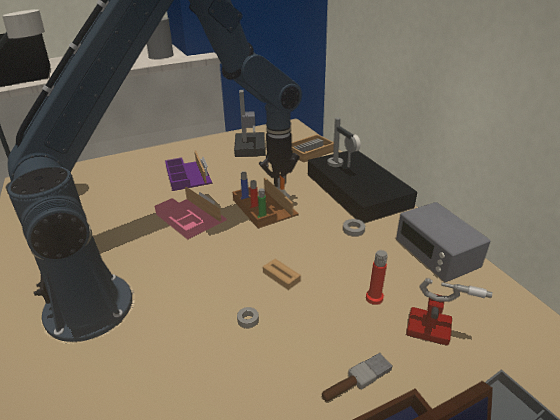

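View pics/s12.png

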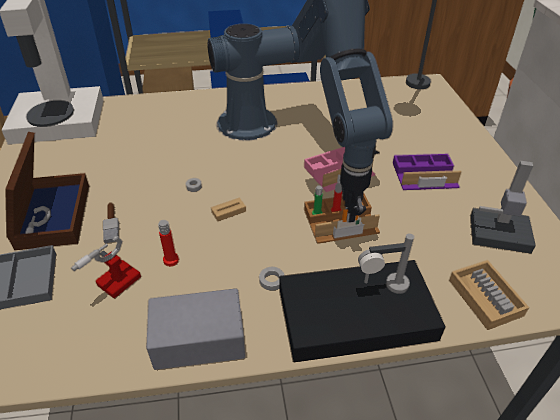

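```bash
python3 - <<'E'
from bench import bot
print(bot.hand_in()); o=bot.get_obs(); print(o["time_s"],o["tool_pos"],o["wrist_force"])
E
```

```text
the job is handed in; nothing more can be done
None
the job is handed in; nothing more can be done
```

I handed the job in at about 25 s of the 61 s allowed. Both gauges stand in the rack, and the label holder is held pressed fully down in the pocket.

- **Gauges:** The smaller red gauge is in the middle cell and the green one is in the y = -58 mm cell. I set each down until I felt contact (6–8 N) before letting go. The last pictures show both upright, with the blue gauge in its cell and the other items where they were.
- **Label holder:** I took it from its block, turned it to match the rack and lowered it behind the lip. The push force rose from about 5.6 N to 8 N on the clip. It then met a hard stop at a tool height of 131.7 mm, exactly the height I had worked out for fully home. It is still gripped there with about 21 N downward, and the plate's top edge in the scene picture matches that depth.

Two of my measurements disagreed with earlier ones:

- **Rack position:** The wrist camera put the rack about 2 mm farther in +y than my first fit from the other two cameras. I followed the wrist view.
- **Sideways force:** A side force of about 6.6 N towards the rail side built up at the end. It was small, so I left it.

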